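Refill the fittings carousel and present the elbow

ROBOT

A 7-joint arm with a two-finger parallel gripper is mounted at the origin on the work surface. World frame = base frame: x ahead of the robot, y to its left, z up, the work surface at z = 0. Lengths are in mm, angles in rad, forces in N, time in s.
With the tool pointing down it reaches from about 425 to 1025 mm from the base axis. Payload 9.4 kg.
Tool frame: the origin (TCP) lies where the fingers leave the gripper's body, on its centre line; the fingertips stand 73 mm ahead of it and the grasp point (between the pads) lies 54 mm ahead of it; z points along the fingers, y is the line along which they close (so a half turn about z gives the same grasp; the last joint's range is limited). The gripper opens to 85 mm and grips with 20 to 120 N. Pads are 22 mm wide; open, the fingers measure 114 mm over their backs; the gripper's body (76 mm by 85 mm) begins 54 mm behind the grasp point. The pads swing forward as they close: fully open they stand 13 mm farther back than shut.
Start: joints at [1.07, 0.599, -0.003, 1.599, 0.002, 0.943, -0.08], TCP at [298.134, -660.864, 303.875] pointing down, gripper open.
Joint ranges: [-2.57, 2.57], [-0.35, 1.97], [-1.29, 1.29], [0.11, 2.56], [-1.05, 4.19], [0.11, 1.86], [-2.63, 2.63]. Speed limits (rad/s): [2.22, 2.22, 3.01, 3.01, 3.14, 3.14, 3.14].

INTERFACE

Orientations are given as [roll, pitch, yaw] about the fixed x, y, z axes, in that order (R = Rz(yaw) Ry(pitch) Rx(roll)).
In Python, from bench import robot, vision, job_done gives the robot as it stands.
- The arm moves only by the shell command python3 -m pendant 'ROWS' [FORCE]. ROWS is text: rows parted by semicolons, each of 7 numbers parted by spaces: the shift along the tool's x, y, z in mm, then the turn, a rotation vector about the tool's x, y, z in degrees, then the finger opening in mm, from 0 to 85.4. In form: dx dy dz wx wy wz hand; .... A call has 1 to 20 rows; each row shifts and turns the commanded pose from where the row before left it, along the tool's axes as they then stand; what a row does not reach is not made up. A row lasts 1/10 s, in which the tool goes at most 50 mm and 8.59 degrees, less where a joint would pass 70% of its speed; a pose out of reach is approached as far as the arm can. A call with a gripper value outside its range is refused whole. The fingers move at their own pace and stop on an object; FORCE is the grip in N (left out, the last holds). Time passes only in rows, so rows that do not move let the fingers close. It gives the time, the measured TCP pose, the force, the opening and the grip force at its end, in the units of the state.
- robot.state(): the state, without advancing time (a new reading comes with each control period).
- vision.grab_frame(name): name is "side" or "top"; returns (picture, depth): 400x640x3 uint8, red, green, blue; 400x640 float32, mm along the optical axis (not along the pixel's ray), 0 where there is no reading.
- vision.get_calibration(name): a dict with "camera_matrix" (3x3 intrinsics, pixels), "world_to_cam" (4x4, takes a point from world to camera coordinates). Camera axes: x right, y up, looking along -z (the intrinsics and any distortion apply to the point x, -y, -z); pixel columns grow to the right and rows downward; lengths in mm; the calibration is good to about 2 mm. A picture is of the moment at which its call begins. get_calibration takes no time and is no camera call.
- job_done(): hands the job in; it is judged then, once.
Trained networks look in the newest picture that a camera, given by its name, has taken for a name from the list of things; names that differ only in an ending like _2 or _b are one class to them, and where a whole thing is asked for, a point or a joint stands for the part that bears it (a point fixed in the world has none). Each returns a list of dicts, best first, with "confidence" (0 to 1); they miss things now and then, are a little off and sometimes report something else, mostly with a low value. They report only what shows in the picture. A call takes as long as a camera call. They do not tell look-alikes from the thing itself.
- vision.find_in(camera, label): "centre" ([column, row] in pixels, amid what is visible of it).
The state is a dict: "clock": time; "q": joint angles; "qd": joint speeds; "joint_torque": joint torques, N m; "tcp_pos": TCP position; "tool_rot": TCP orientation; "contact_force": force on the tool from outside, world axes, zero at the start; "torque": the same for the moment, N m; "finger_gap": finger opening in mm; "grip_force": force on a finger pad.
Only numpy, scipy, OpenCV 4.12 (cv2) and the standard library are available. Lean on these libraries where they do the work, as an engineer would, in place of code of your own. Each camera call takes 0.05 s, during which the arm holds its last target. There are 200 camera calls.

TASK

Take the spare coupling from the blue tray, stand it upright in the one empty cup of the fittings carousel and let go of it. Then turn the carousel smoothly, without toppling anything, by its square knob until the elbow fitting stands right at the front pointer, and finish gripping the knob, holding the carousel still there. Leave the other fittings standing in their cups and everything else on the bench where it is.

Things in the scene. Friction and masses are not known exactly. Their poses are not given: they have to be found in the camera images.
- foot: fixed grey round foot of the parts carousel, 250 mm across, 18 mm high, origin at the centre of its underside on the bench, on the turning axis. Its -x axis points to the front of the carousel, where a grey tongue (40 mm wide, reaching 195 mm from the axis) with a small upright steel pin (164 mm from the axis, top 45 mm above the bench, just beyond the rim of the turning plate) is the front pointer
- front (a point): fixed point of the foot, 100 mm from the turning axis towards the front pointer, 41 mm above the bench: the wanted fitting must come to stand here (seen from above)
- carousel: turning aluminium plate, 274 mm across, 14 mm thick, origin on the turning axis at its underside 21 mm above the bench, z up. Turns freely either way by hand (more than a full turn; friction about 0.15 N m) and stays where it is left; jerky or fast turning can topple the fittings. Six black round cups stand on it, 60 degrees apart, centres 100 mm from the axis
- knob: black square hand knob in the middle of the carousel, fixed to the plate and turning with it: 32 x 32 mm, 40 mm high, origin at the centre of its underside 131 mm above the bench, sides along its x and y axes; on a 20 mm round steel post. Nothing else on the carousel is higher than 115 mm above the bench
- knob_mid (a point): middle of the square knob, 151 mm above the bench, on the turning axis
- pocket0 (a point): inner floor centre of one of the six equal cups (44 mm inside, 50 mm outside diameter, rim 16 mm above this floor, floor 38 mm above the bench); turns with the carousel; may be empty or taken
- pocket1 (a point): inner floor centre of one of the six equal cups (44 mm inside, 50 mm outside diameter, rim 16 mm above this floor, floor 38 mm above the bench); turns with the carousel; may be empty or taken
- pocket2 (a point): inner floor centre of one of the six equal cups (44 mm inside, 50 mm outside diameter, rim 16 mm above this floor, floor 38 mm above the bench); turns with the carousel; may be empty or taken
- pocket3 (a point): inner floor centre of one of the six equal cups (44 mm inside, 50 mm outside diameter, rim 16 mm above this floor, floor 38 mm above the bench); turns with the carousel; may be empty or taken
- pocket4 (a point): inner floor centre of one of the six equal cups (44 mm inside, 50 mm outside diameter, rim 16 mm above this floor, floor 38 mm above the bench); turns with the carousel; may be empty or taken
- pocket5 (a point): inner floor centre of one of the six equal cups (44 mm inside, 50 mm outside diameter, rim 16 mm above this floor, floor 38 mm above the bench); turns with the carousel; may be empty or taken
- elbow_mid (a point): steel elbow fitting, the only one with a bend: round stem 38 mm in diameter and 44 mm high (foot chamfered by 3 mm), above it a 22 mm tube bent level to one side, its nut reaching 34 mm from the stem axis; 76 mm high, 0.18 kg; stands in a cup of the carousel. Point on the stem axis, 38 mm above its foot
- coupling1_mid (a point): same coupling as the spare, standing in one of the cups of the carousel; point on its axis, 38 mm above its foot (half-way up)
- coupling2_mid (a point): same coupling as the spare, standing in one of the cups of the carousel; point on its axis, 38 mm above its foot (half-way up)
- coupling3_mid (a point): same coupling as the spare, standing in one of the cups of the carousel; point on its axis, 38 mm above its foot (half-way up)
- coupling4_mid (a point): same coupling as the spare, standing in one of the cups of the carousel; point on its axis, 38 mm above its foot (half-way up)
- spare_mid (a point): the spare straight steel coupling, standing upright in the blue tray: round lower body 38 mm in diameter and 46 mm high, hexagon 33 mm across corners above it, 22 mm spigot on top, 76 mm high in all, 0.16 kg (may vary by a third), flat foot with a 3 mm chamfer. Point on its axis, 38 mm above its foot (half-way up)
- spare: the same spare coupling; origin at the centre of its foot, z up its axis
- tray: fixed blue tray, 160 x 160 mm, rim 14 mm high, floor about 4 mm above the bench, origin under its centre; the spare stands in it near the middle
- wrench: open-ended wrench, 200 mm long, lying on the bench; not part of the job
- can: tin, 64 mm across, 90 mm high, standing on the bench; not part of the job
- oil: grey bottle, 60 mm across, 150 mm high, standing on the bench; not part of the job
- bin: blue parts bin with fittings, 160 x 120 x 80 mm, on the bench; not part of the job
Not all that is in view belongs to the job. Leave any orange look-alike of the part that bears coupling3_mid alone.

How it is judged:
By the outcome, as a careful person would: the job done as asked, in the order asked, and still so for the second after the job is handed in, while the arm keeps its last pose, push and grip.
It also fails if it takes over 67 s, if anything falls off the work surface, if the arm or the gripper's body presses on something with over 40 N, if the wrist force passes 120 N, or if a joint passes its speed limit or range.

## Working session

There is one attempt and no reset: what is moved stays moved. The work goes in short steps, Python scripts to look and compute and a shell command to move; the robot and the scene stay as the last step left them, time stands still between calls to the robot, and variables do not carry over. Pictures are saved under pics/ and viewed, at most 10 in all, crops included, and the job is handed in when it is done.

```bash
mkdir -p pics; ls; cat > h.py <<'E'
import numpy as np, cv2
from bench import robot, vision
def grab(n, f=None):
    p,d=vision.grab_frame(n)
    if f: cv2.imwrite('pics/'+f, cv2.cvtColor(p,cv2.COLOR_RGB2BGR))
    return p,d
def ray(n,uv):
    c=vision.get_calibration(n); K=np.array(c["camera_matrix"]); T=np.linalg.inv(np.array(c["world_to_cam"]))
    r=np.linalg.inv(K)@[uv[0],uv[1],1.]
    return T[:3,3], T[:3,:3]@(r*[1,-1,-1])
def at_z(n,uv,z):
    o,v=ray(n,uv); return o+v*(z-o[2])/v[2]
def pt(n,uv,dep):
    o,v=ray(n,uv); return o+v*dep
def proj(n,P):
    c=vision.get_calibration(n); K=np.array(c["camera_matrix"]); q=np.array(c["world_to_cam"])@[*P,1]
    r=K@(q[:3]*[1,-1,-1]); return r[:2]/r[2]
E
python3 - <<'E'
from h import *
np.set_printoptions(precision=1,suppress=True)
print(robot.state())
D={}
for n in("top","side"):
    c=vision.get_calibration(n); print({k:(v if k!="world_to_cam" else '') for k,v in c.items()}, ray(n,(320,200)))
    p,d=grab(n,n+'0.png')
    for l in ["spare_mid","elbow_mid","coupling1_mid","knob_mid","front","foot","tray","pocket0"]:
        for r in vision.find_in(n,l)[:7]:
            u,v=r["centre"]; z=d[int(v),int(u)]
            print(n,l,round(r["confidence"],2),np.array([u,v]),pt(n,(u,v),z))
E
```

```text
pics
{'clock': 0.0, 'q': array([ 1.1,  0.6, -0. ,  1.6,  0. ,  0.9, -0.1]), 'qd': array([-0., -0., -0.,  0.,  0., -0.,  0.]), 'joint_torque': array([ -0. , -77.6,   1.6, -25.8,   0. ,   0. ,   0. ]), 'tcp_pos': array([ 298. , -660.5,  303. ]), 'tool_rot': array([-3.1,  0. ,  0.4]), 'contact_force': array([-0.2, -0.1,  0.3]), 'torque': array([0., 0., 0.]), 'grip_force': 0.0, 'finger_gap': 85.01976094874223}
{'camera_matrix': array([[404.3,   0. , 324.5],
       [  0. , 404.3, 197.8],
       [  0. ,   0. ,   1. ]]), 'world_to_cam': ''} (array([ 467.7,   64.4, 1091.9]), array([ 0.1, -0. , -1. ]))
top spare_mid 0.72 [447.8 247.9] [ 430.8 -260.7   62.7]
top spare_mid 0.61 [296.5 186.9] [581.4 114.2 172.9]
top spare_mid 0.6 [180.  255.3] [430.2 399.8 108.7]
top spare_mid 0.19 [320.8 156.3] [662.7  56.6 115.9]
top elbow_mid 0.72 [283.7 154.9] [669.8 148.  107.2]
top elbow_mid 0.7 [295.7 184.9] [585.8 115.8 175.1]
top coupling1_mid 0.61 [259.6 185.2] [595.2 207.3 111.7]
top coupling1_mid 0.52 [396. 125.] [ 744.  -136.    91.6]
top knob_mid 0.56 [300.1 186.9] [581.3 106.  172.3]
top front 0.6
[... 463 characters left out ...]
-356.9    4.5]
side spare_mid 0.5 [354.3 182.4] [ 427.5 -256.8   38.5]
side spare_mid 0.49 [305.4 251.4] [584.2 141.8  35. ]
side elbow_mid 0.82 [268.7 243.3] [685.  161.   79.9]
side elbow_mid 0.34 [306.5 249.4] [581.5 133.6  35.7]
side coupling1_mid 0.52 [298.2 258.1] [595.3 225.4  83.3]
side knob_mid 0.49 [306.1 212.5] [578.2 126.3 163. ]
side knob_mid 0.32 [278.6 223.3] [668.5  72.2  84.8]
side front 0.55 [360.1 258.1] [424.2 150.8  19.8]
side foot 0.95 [356.5 259.9] [434.2 148.2  10.3]
side foot 0.41 [305.4 248.6] [585.3 127.6  33.6]
side tray 0.71 [345.6 188.4] [ 459.5 -271.2    3. ]
side tray 0.66 [356.1 183.1] [ 420.6 -256.2   35.8]
side pocket0 0.93 [306.8 251.8] [580.1 142.   33.7]
```

```bash
python3 - <<'E'
import cv2
a=cv2.imread('pics/top0.png');cv2.imwrite('pics/topc.png',cv2.resize(a[90:310,140:500],(800,489),interpolation=cv2.INTER_CUBIC))
a=cv2.imread('pics/side0.png');cv2.imwrite('pics/sidec.png',cv2.resize(a[140:340,200:480],(800,571),interpolation=cv2.INTER_CUBIC))
E
```

```text
(no output)
```

View pics/topc.png

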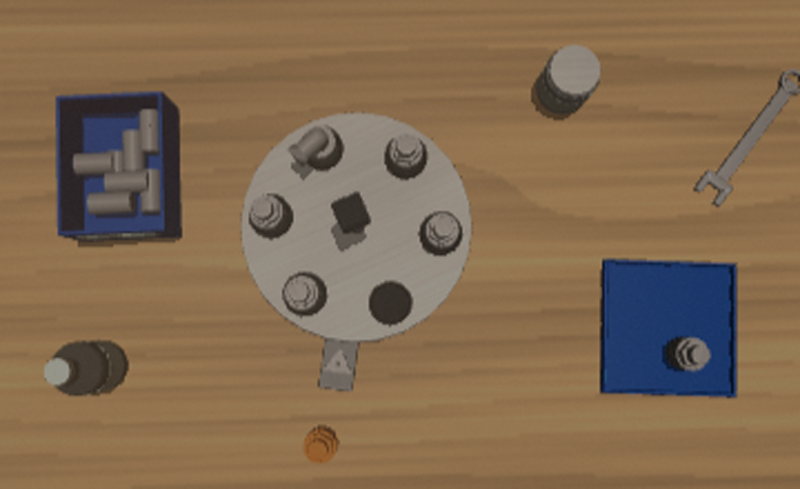

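View pics/sidec.png

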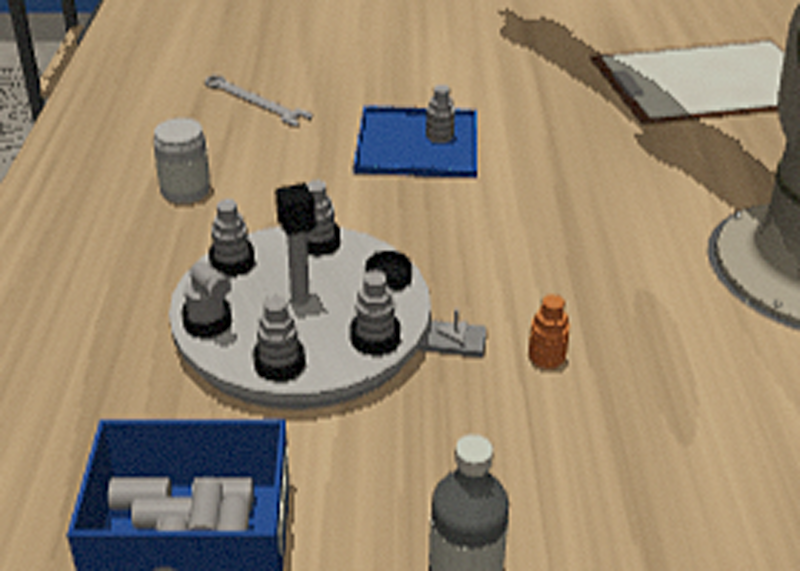

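The top view shows the empty cup at about px (315,226), the spare in the tray at (450,248), the elbow at (285,157), the knob at (298,186) and the pointer at (292,255). The orange look-alike stands in front of the pointer. Next I'll refine these by depth.

```bash
cat > m.py <<'E'
from h import *
np.set_printoptions(precision=1,suppress=True)
def cloud(n,p=None,d=None):
    if d is None: p,d=grab(n)
    v,u=np.mgrid[0:400,0:640]
    o,_=ray(n,(0,0)); c=vision.get_calibration(n); K=np.array(c["camera_matrix"]); R=np.linalg.inv(np.array(c["world_to_cam"]))[:3,:3]
    r=np.stack([(u-K[0,2])/K[0,0],-(v-K[1,2])/K[1,1],-np.ones_like(u)],-1)
    P=o+(r*d[...,None])@R.T
    P[d<=0]=np.nan
    return P,p
def sel(P,c,r,z0,z1):
    m=(np.hypot(P[...,0]-c[0],P[...,1]-c[1])<r)&(P[...,2]>z0)&(P[...,2]<z1); return P[m]
E
python3 - <<'E'
from m import *
for n in("top","side"):
    P,p=cloud(n)
    q=sel(P,(585,115),175,28,42)
    h=cv2.convexHull(q[:,:2].astype(np.float32)); print(n,'plate',cv2.minEnclosingCircle(h),np.median(q[:,2]), cv2.fitEllipse(h))
    for nm,c,r,z0,z1 in[("knob",(578,112),40,163,182),("spare spigot",(430,-258),35,60,90),("spare all",(430,-258),40,12,90),("tray floor",(470,-260),60,0,9),("tongue",(420,135),45,14,26)]:
        q=sel(P,c,r,z0,z1); print(n,nm,len(q),np.median(q,0) if len(q) else'',q.min(0),q.max(0))
    for a in range(0):pass
P,p=cloud("top")
# fittings: high blobs
m=((P[...,2]>98)&(P[...,2]<125)&(np.hypot(P[...,0]-580,P[...,1]-112)<150)).astype(np.uint8)
k,l,s,c=cv2.connectedComponentsWithStats(m)
for i in range(1,k): print(s[i,4],P[l==i].mean(0))
# dark cup
print('cup floor',at_z("top",(315.5,225.9),54))
g=p.sum(2); 
m=(g<130)&(np.hypot(P[...,0]-490,P[...,1]-75)<45)&(P[...,2]<70); v,u=np.nonzero(m); print(len(u),u.mean(),v.mean(),at_z("top",(u.mean(),v.mean()),54),np.nanmedian(P[m],0))
E
```

```text
top plate ((573.7139892578125, 117.00109100341797), 151.05828857421875) 35.96440284808773 ((583.9771728515625, 113.90292358398438), (269.2414245605469, 284.0139465332031), 79.71578979492188)
top knob 193 [586.7 113.  171.4] [567.9  94.7 164.4] [606.4 131.5 176.1]
top spare spigot 113 [ 428.6 -269.1   78.2] [ 415.  -284.1   60.1] [ 443.  -257.3   84.6]
top spare all 238 [ 429.9 -264.5   57.7] [ 409.3 -287.    13.1] [ 447.7 -252.9   84.6]
top tray floor 1328 [ 475.7 -254.     4.6] [ 410.1 -319.1    0. ] [ 528.6 -200.2    9. ]
top tongue 143 [425.8 137.5  17. ] [396.5 116.1  14.1] [452.2 156.4  23. ]
side plate ((574.9395751953125, 119.59048461914062), 151.3800506591797) 34.70046817745157 ((584.4747924804688, 114.54590606689453), (269.9466857910156, 284.0226135253906), 82.75839233398438)
side knob 95 [589.1 117.5 170.2] [570.1  92.8 163.1] [608.3 134.7 172.7]
side spare spigot 43 [ 429.4 -265.9   71.4] [ 417.2 -283.1   60.2] [ 444.  -257.1   81.3]
side spare all 155 [ 429.3 -261.4   47.7] [ 412.4 -283.1   12.2] [ 447.6 -249.9   81.3]
side tray floor 338 [ 473.9 -254.6    3.7] [ 411.4 -319.4    0. ] [ 528.  -204.4    8.9]
side tongue 52 [426.9 139.4  17.4] [407.4 123.   14. ] [459.6 160.9  23.8]
156 [669.8 160.8 109.4]
77 [665.2  52.  111.2]
86 [598.8 210.4 111. ]
1 [592.8 225.6  98. ]
76 [574.4  14.2 111.4]
1 [560.6  13.9 100. ]
76 [508.2 172.5 112.3]
1 [500.  160.2  98.1]
cup floor [494.5  73.8  54. ]
18 317.77777777777777 224.66666666666666 [497.5  67.9  54. ] [498.2  59.6  47.2]
```

```bash
python3 - <<'E'
from m import *
C=np.array([586.7,112.4])
for n in("top","side"):
    P,p=cloud(n)
    q=sel(P,(430,-262),35,76,87); print(n,'spigot top',len(q),q.mean(0),q.min(0),q.max(0))
    q=sel(P,(430,-262),35,40,60); print(n,'body',len(q),q.min(0),q.max(0))
    m=(np.abs(P[...,2]-18)<4)&(np.hypot(P[...,0]-C[0],P[...,1]-C[1])>140)&(np.hypot(P[...,0]-C[0],P[...,1]-C[1])<200)&(P[...,0]<460)&(abs(P[...,1]-137)<40)
    q=P[m][:,:2]; r=cv2.minAreaRect(q.astype(np.float32)); print(n,'tongue',len(q),r,q.mean(0),np.degrees(np.arctan2(*(q.mean(0)-C)[::-1])),np.degrees(np.arctan2(*(np.array(r[0])-C)[::-1])))
    for a in(167,169,171,173,175):
        print(a,proj(n,[*(C+195*np.array([np.cos(np.radians(a)),np.sin(np.radians(a))])),18]),proj(n,[*(C+164*np.array([np.cos(np.radians(a)),np.sin(np.radians(a))])),45]))
    x0,y0={"top":(262,235),"side":(330,230)}[n]
    cv2.imwrite(f'pics/tg_{n}.png',cv2.resize(cv2.cvtColor(p,cv2.COLOR_RGB2BGR)[y0:y0+45,x0:x0+60],(600,450),interpolation=cv2.INTER_CUBIC))
E
python3 -c "
import cv2,numpy as np
cv2.imwrite('pics/tg.png',np.hstack([cv2.resize(cv2.imread(f'pics/tg_{n}.png'),(400,300)) for n in('top','side')]))"
```

```text
top spigot top 64 [ 428.5 -272.5   80.5] [ 418.2 -282.8   76.9] [ 438.4 -262.3   84.7]
top body 78 [ 409.3 -287.6   41.4] [ 447.7 -253.9   59.8]
top tongue 129 ((422.329345703125, 138.12355041503906), (39.1002197265625, 53.00307846069336), 81.4529037475586) [422.1 138.3] 171.03997808453028 171.10551429476345
167 [285.  264.3] [286.6 253.1]
169 [287.5 264.8] [288.8 253.5]
171 [290.1 265.2] [291.  253.8]
173 [292.7 265.5] [293.3 254.1]
175 [295.3 265.7] [295.5 254.3]
side spigot top 16 [ 429.2 -272.1   78.7] [ 421.8 -284.9   76.6] [ 437.  -260.2   81.4]
side body 52 [ 412.9 -280.    40. ] [ 447.6 -250.7   60. ]
side tongue 50 ((420.23992919921875, 140.0159912109375), (29.445411682128906, 49.23807144165039), 71.09003448486328) [426.5 139.6] 170.37104209856648 170.5803337267944
167 [369.7 260. ] [359.5 251.2]
169 [370.  258.4] [359.8 249.9]
171 [370.2 256.9] [360.1 248.6]
173 [370.4 255.4] [360.3 247.4]
175 [370.5 253.9] [360.4 246.1]
```

View pics/tg.png

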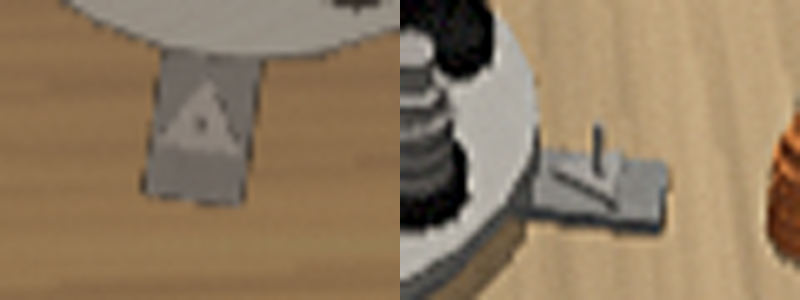

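```bash
cat > go.py <<'E'
# usage: go.py x y z yawdeg : remaining shift in tool axes (after turning) and the turn
import sys
from h import *
from scipy.spatial.transform import Rotation as Ro
s=robot.state(); x,y,z,w=map(float,sys.argv[1:5])
R0=Ro.from_euler('xyz',s["tool_rot"]); R1=Ro.from_euler('xyz',[180,0,w],degrees=True)
np.set_printoptions(precision=2,suppress=True)
print('clock',s["clock"],'tcp',s["tcp_pos"],'rpy',np.degrees(s["tool_rot"]),'q',s["q"])
print('turn(tool)',np.degrees((R0.inv()*R1).as_rotvec()),'shift after turn',R1.inv().apply(np.array([x,y,z])-s["tcp_pos"]),'now axes',R0.inv().apply(np.array([x,y,z])-s["tcp_pos"]),'F',s["contact_force"],'gap',s["finger_gap"],s["grip_force"])
E
python3 go.py 428.5 -272 200 67.5
```

```text
clock 1.15 tcp [ 298.13 -660.9   303.88] rpy [180.     0.    24.28] q [ 1.07  0.6  -0.    1.6   0.    0.94 -0.08]
turn(tool) [  0.     0.   -43.22] shift after turn [409.19 -28.38 103.88] now axes [ 278.76 -300.89  103.85] F [ 0.96 -0.33  0.73] gap 85.82212922334183 0.0
```

```bash
python3 -m pendant '0 0 0 0 0 -7.2 85; 0 0 0 0 0 -7.2 85; 0 0 0 0 0 -7.2 85; 0 0 0 0 0 -7.2 85; 0 0 0 0 0 -7.2 85; 0 0 0 0 0 -7.2 85; 40 -2.5 10 0 0 0 85; 40 -2.5 10 0 0 0 85; 40 -2.5 10 0 0 0 85; 40 -2.5 10 0 0 0 85; 40 -2.5 10 0 0 0 85; 40 -3 10 0 0 0 85; 40 -3 10 0 0 0 85; 40 -3 10 0 0 0 85; 40 -3 10 0 0 0 85; 40 -3 10 0 0 0 85; 9 -1 4 0 0 0 85; 0 0 0 0 0 0 85'; python3 go.py 428.5 -272 95 67.5
```

```text
clock: 2.95
tcp_pos: [429.1, -270.5, 199.6]
tool_rot: [-3.141, -0.0, 1.181]
contact_force: [-1.0, -1.0, 0.6]
finger_gap: 84.8
grip_force: 0.0
clock 2.95 tcp [ 429.09 -270.53  199.58] rpy [-179.96   -0.02   67.69] q [ 0.58  0.5  -0.17  2.18  0.18  0.47 -0.13]
turn(tool) [-0.04 -0.02  0.19] shift after turn [ -1.58   0.02 104.58] now axes [ -1.62   0.09 104.58] F [-1.01 -0.99  0.65] gap 84.83451456390583 0.0
```

```bash
python3 -m pendant '-1.6 0 10 0 0 8.5 85; 0 0 10 0 0 8.5 85; 0 0 10 0 0 8.5 85; 0 0 10 0 0 8.5 85; 0 0 10 0 0 8.5 85; 0 0 10 0 0 8.5 85; 0 0 10 0 0 8.5 85; 0 0 10 0 0 8.5 85; 0 0 10 0 0 8.5 85; 0 0 8 0 0 8.5 85; 0 0 6.5 0 0 5.2 85; 0 0 0 0 0 0 85; 0 0 0 0 0 0 60; 0 0 0 0 0 0 50; 0 0 0 0 0 0 44; 0 0 0 0 0 0 41; 0 0 0 0 0 0 39; 0 0 0 0 0 0 39; 0 0 0 0 0 0 39; 0 0 0 0 0 0 39' 20; python3 go.py 428.5 -272 95 67.5
```

```text
clock: 4.95
tcp_pos: [427.9, -273.6, 95.4]
tool_rot: [3.142, -0.0, -0.396]
contact_force: [-0.4, 0.8, 0.3]
finger_gap: 39.0
grip_force: 0.0
clock 4.95 tcp [ 427.86 -273.59   95.36] rpy [180.    -0.   -22.71] q [ 0.36  0.7   0.14  2.25 -0.43  0.22 -1.07]
turn(tool) [  0.     0.   -90.21] shift after turn [ 1.72 -0.01  0.36] now axes [-0.02 -1.72  0.36] F [-0.42  0.78  0.29] gap 39.037641972894505 0.0
```

```bash
python3 -m pendant '0 0 0 0 0 0 60; 0 0 0 0 0 0 80; 0 0 0 0 0 0 80; 0 0 0 0 0 0 80; 0 0 0 0 0 -4 80; 0 0 0 0 0 -8.2 80; 0 0 0 0 0 -8.2 80; 0 0 0 0 0 -8.2 80; 0 0 0 0 0 -8.2 80; 0 0 0 0 0 -8.2 80; 0 0 0 0 0 -8.2 80; 0 0 0 0 0 -8.2 80; 0 0 0 0 0 -8.2 80; 0 0 0 0 0 -8.2 80; 0 0 0 0 0 -8.2 80; 0 0 0 0 0 -4.2 80; 0 0 0 0 0 0 60; 0 0 0 0 0 0 48; 0 0 0 0 0 0 42; 0 0 0 0 0 0 30' 50; python3 -m pendant '0 0 0 0 0 0 30; 0 0 0 0 0 0 30; 0 0 0 0 0 0 30; 0 0 0 0 0 0 30; 0 0 -5 0 0 0 30; 0 0 -15 0 0 0 30; 0 0 -20 0 0 0 30; 0 0 -20 0 0 0 30; 0 0 -20 0 0 0 30; 0 0 -15 0 0 0 30; 0 0 -5 0 0 0 30;0 0 0 0 0 0 30'; python3 go.py 494.3 74.1 195 67.5
```

```text
clock: 6.95
tcp_pos: [427.9, -273.6, 95.6]
tool_rot: [3.141, 0.0, 1.177]
contact_force: [0.1, -0.3, 2.5]
finger_gap: 36.7
grip_force: 49.8
clock: 8.15
tcp_pos: [427.8, -273.8, 195.8]
tool_rot: [3.141, 0.0, 1.177]
contact_force: [-0.4, 0.5, -2.5]
finger_gap: 36.4
grip_force: 50.3
clock 8.15 tcp [ 427.85 -273.75  195.84] rpy [179.94   0.01  67.46] q [ 0.61  0.51 -0.21  2.18  0.23  0.47 -0.17]
turn(tool) [ 0.06  0.01 -0.04] shift after turn [346.8  -71.72   0.84] now axes [346.76 -71.96   0.71] F [-0.39  0.54 -2.46] gap 36.44698455244373 50.33186586108059
```

```bash
python3 -m pendant '10 -2 -5 0 0 0 30; 20 -4 -10 0 0 0 30; 35 -7 -10 0 0 0 30; 40 -8.5 0 0 0 0 30; 45 -9.5 0 0 0 0 30; 45 -9.5 0 0 0 0 30; 45 -9.5 0 0 0 0 30; 40 -8.5 0 0 0 0 30; 34 -7 0 0 0 0 30; 20 -4 0 0 0 0 30; 10 -2 0 0 0 0 30; 2.8 -0.5 0 0 0 0 30; 0 0 0 0 0 0 30; 0 0 0 0 0 0 30; 0 0 0 0 0 0 30'; python3 go.py 494.3 74.1 131 67.5; python3 - <<'E'
from m import *
C=np.array([586.7,112.4])
for n in("top","side"):
    P,p=cloud(n)
    q=sel(P,(494,74),24,125,190); print(n,len(q),q.mean(0) if len(q) else '')
    a=cv2.cvtColor(p,cv2.COLOR_RGB2BGR)
    x0,y0=(235,130) if n=="top" else (250,170)
    cv2.imwrite(f'pics/b_{n}.png',cv2.resize(a[y0:y0+120,x0:x0+160],(400,300)))
import cv2
cv2.imwrite('pics/b.png',np.hstack([cv2.imread(f'pics/b_{n}.png') for n in("top","side")]))
E
```

```text
clock: 9.65
tcp_pos: [493.9, 73.0, 220.3]
tool_rot: [-3.141, 0.001, 1.176]
contact_force: [0.3, 0.2, -2.0]
finger_gap: 36.7
grip_force: 50.3
clock 9.65 tcp [493.93  73.01 220.32] rpy [-179.99    0.04   67.37] q [-0.13  0.46 -0.18  2.18  0.16  0.51 -0.83]
turn(tool) [-0.01  0.04 -0.13] shift after turn [ 1.15 -0.08 89.32] now axes [ 1.21 -0.07 89.32] F [ 0.28  0.15 -1.95] gap 36.6546442538988 50.323289833031595
top 0 
side 258 [497.1  85.5 163.4]
```

View pics/b.png

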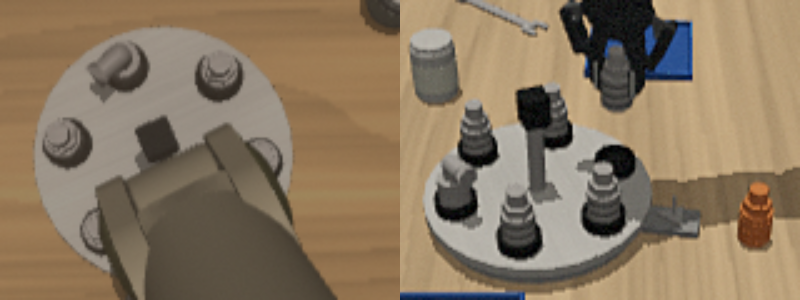

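```bash
python3 -m pendant '1.2 0 5 0 0 0 30; 0 0 12 0 0 0 30; 0 0 15 0 0 0 30; 0 0 15 0 0 0 30; 0 0 12 0 0 0 30; 0 0 8 0 0 0 30; 0 0 5 0 0 0 30; 0 0 3 0 0 0 30; 0 0 3 0 0 0 30; 0 0 0 0 0 0 30'; python3 -c "
from m import *
n='side'
P,p=cloud(n)
q=sel(P,(494,74),30,85,112); print(len(q),q.min(0),q.max(0),q.mean(0))
for a in[(494.3,74.1,54),(494.3,74.1,100)]: print(proj(n,a))
a=cv2.cvtColor(p,cv2.COLOR_RGB2BGR)
cv2.imwrite('pics/c.png',cv2.resize(a[195:255,300:380],(640,480),interpolation=cv2.INTER_CUBIC))
"
```

```text
clock: 10.75
tcp_pos: [494.6, 75.5, 142.3]
tool_rot: [3.142, -0.0, 1.178]
contact_force: [0.1, 0.0, -1.4]
finger_gap: 37.0
grip_force: 50.3
160 [465.6  60.6  85.4] [522.2  96.7 111.7] [496.9  85.2  99.1]
[336.3 232.4]
[336.4 220.2]
```

View pics/c.png

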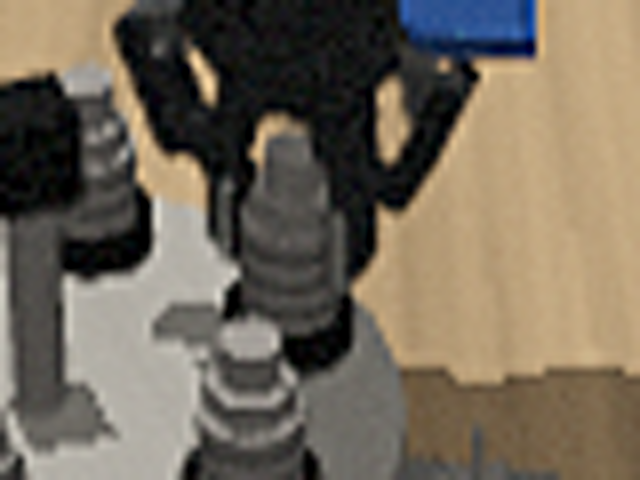

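The coupling's foot is already inside the cup and there is no contact force, so I'll keep lowering.

```bash
python3 -m pendant '0 0 3 0 0 0 30; 0 0 3 0 0 0 30; 0 0 3 0 0 0 30; 0 0 2 0 0 0 30; 0 0 1 0 0 0 30; 0 0 0 0 0 0 30'
```

```text
clock: 11.4
tcp_pos: [494.5, 75.4, 130.2]
tool_rot: [-3.141, 0.0, 1.178]
contact_force: [0.1, -0.8, -2.4]
finger_gap: 36.0
grip_force: 50.3
```

```bash
python3 -m pendant '0 0 1 0 0 0 30; 0 0 0.5 0 0 0 30; 0 0 0 0 0 0 30'; python3 -m pendant '0 0 0.5 0 0 0 30; 0 0 0 0 0 0 30'
```

```text
clock: 11.7
tcp_pos: [494.6, 75.4, 129.6]
tool_rot: [3.141, -0.0, 1.178]
contact_force: [-1.5, -0.5, 9.6]
finger_gap: 36.4
grip_force: 51.7
clock: 11.9
tcp_pos: [494.6, 75.4, 129.6]
tool_rot: [3.141, -0.0, 1.178]
contact_force: [-2.8, 0.6, 17.0]
finger_gap: 36.2
grip_force: 52.5
```

```bash
python3 -m pendant '0 0 -0.5 0 0 0 37; 0 0 0 0 0 0 39; 0 0 0 0 0 0 42; 0 0 0 0 0 0 50; 0 0 0 0 0 0 65; 0 0 0 0 0 0 70; 0 0 0 0 0 0 70; 0 0 -3 0 0 0 70; 0 0 -6 0 0 0 70; 0 0 -12 0 0 0 70; 0 0 -20 0 0 0 70; 0 0 -25 0 0 0 70; 0 0 -25 0 0 0 70; 0 0 -20 0 0 0 70; 0 0 -12 0 0 0 70; 0 0 -5 0 0 0 70; 0 0 0 0 0 0 70'; python3 - <<'E'
from m import *
C=np.array([586.7,112.4])
P,p=cloud("side")
a=cv2.cvtColor(p,cv2.COLOR_RGB2BGR)
cv2.imwrite('pics/d.png',cv2.resize(a[170:290,250:410],(640,480),interpolation=cv2.INTER_CUBIC))
E
python3 go.py 586.7 112.4 260 67.5
```

```text
clock: 13.6
tcp_pos: [494.6, 75.4, 257.4]
tool_rot: [3.141, -0.0, 1.178]
contact_force: [0.6, -0.1, -0.3]
finger_gap: 70.0
grip_force: 0.0
clock 13.65 tcp [494.42  75.31 256.71] rpy [-179.99    0.01   67.48] q [-0.12  0.41 -0.2   2.15  0.14  0.6  -0.81]
turn(tool) [-0.01  0.01 -0.02] shift after turn [69.58 71.06 -3.29] now axes [69.6  71.03 -3.31] F [-0.62 -0.34 -0.19] gap 69.82469297523664 0.0
```

View pics/d.png

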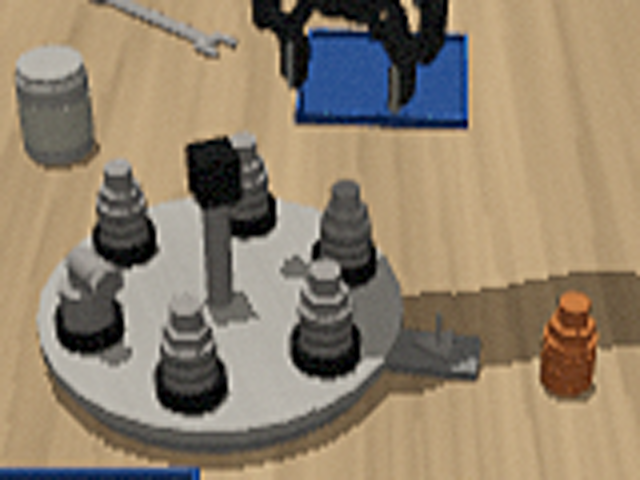

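The spare stands upright in its cup. Next I need the knob's angle.

```bash
python3 - <<'E'
from m import *
P,p=cloud("top")
a=cv2.cvtColor(p,cv2.COLOR_RGB2BGR)
q=sel(P,(586.7,112.4),30,160,182); print(len(q),q.mean(0),cv2.minAreaRect(q[:,:2].astype(np.float32)))
t=cv2.imread('pics/top0.png').astype(int)
# dark knob in first picture: match rotated square template
m=(t.sum(2)<120).astype(float)[165:210,275:325]; best=[]
for dx in np.arange(-4,5,1):
  for dy in np.arange(-4,5,1):
    for th in range(0,90,3):
      c=[586.7+dx,112.4+dy]; T=np.zeros((45,50),np.uint8)
      pts=[]
      for z in(131,171):
        for k in range(4):
          w=np.radians(th+45+90*k); pts.append(proj("top",[c[0]+22.6*np.cos(w),c[1]+22.6*np.sin(w),z])-[275,165])
      cv2.fillConvexPoly(T,cv2.convexHull(np.array(pts,np.float32)).round().astype(np.int32),1)
      best.append((np.abs(T-m).sum(),dx,dy,th))
print(m.sum(),sorted(best)[:6])
s=cv2.imread('pics/top0.png')[165:210,275:325]
cv2.imwrite('pics/e.png',np.hstack([cv2.resize(s,(400,360),interpolation=cv2.INTER_CUBIC),cv2.resize(a[165:210,275:325],(400,360),interpolation=cv2.INTER_CUBIC)]))
E
```

```text
174 [588.5 113.2 171.6] ((588.7542114257812, 113.41980743408203), (28.98487663269043, 31.75057601928711), 23.620201110839844)Traceback (most recent call last):
  File "<stdin>", line 15, in <module>
  File "h.py", line 16, in proj
    c=vision.get_calibration(n); K=np.array(c["camera_matrix"]); q=np.array(c["world_to_cam"])@[*P,1]
ValueError: time passes only in moves, steps and waits
```

```bash
python3 -m pendant '5 5 0 0 0 0 70; 10 10 0 0 0 0 70; 15 15 0 0 0 0 70; 15 15 0 0 0 0 70; 13 13 0 0 0 0 70; 8 9 0 0 0 0 70; 4 4.5 0 0 0 0 70; 0 0 4 0 0 0 70; 0 0 10 0 0 0 70; 0 0 14 0 0 0 70; 0 0 12 0 0 0 70; 0 0 8 0 0 0 70; 0 0 4 0 0 0 70; 0 0 0 0 0 0 70' 50; python3 go.py 587 112.6 205 67.5
```

```text
clock: 15.1
tcp_pos: [587.2, 112.7, 204.1]
tool_rot: [-3.141, 0.001, 1.178]
contact_force: [-0.6, 0.5, 0.5]
finger_gap: 69.8
grip_force: 0.0
clock 15.1 tcp [587.15 112.7  204.12] rpy [-179.94    0.04   67.49] q [-0.17  0.58 -0.17  1.97  0.17  0.6  -0.84]
turn(tool) [-0.06  0.04 -0.01] shift after turn [-0.15 -0.1  -0.88] now axes [-0.15 -0.1  -0.88] F [-0.63  0.48  0.46] gap 69.81760532229656 0.0
```

Close gradually onto the knob.

```bash
python3 -m pendant '0 0 0 0 0 0 60; 0 0 0 0 0 0 50; 0 0 0 0 0 0 42; 0 0 0 0 0 0 38; 0 0 0 0 0 0 35; 0 0 0 0 0 0 33; 0 0 0 0 0 0 32; 0 0 0 0 0 0 31; 0 0 0 0 0 0 30; 0 0 0 0 0 0 25; 0 0 0 0 0 0 25; 0 0 0 0 0 0 25' 50; python3 go.py 587 112.6 205 67.5; python3 -c "
from h import *
print(robot.state()['torque'])"
```

```text
clock: 16.3
tcp_pos: [588.0, 112.6, 205.8]
tool_rot: [3.14, -0.001, 1.178]
contact_force: [-0.5, -1.6, 6.4]
finger_gap: 42.7
grip_force: 50.1
clock 16.3 tcp [587.96 112.63 205.75] rpy [179.91  -0.05  67.47] q [-0.17  0.58 -0.17  1.97  0.17  0.6  -0.84]
turn(tool) [ 0.09 -0.05 -0.03] shift after turn [-0.4  -0.87  0.75] now axes [-0.4  -0.87  0.75] F [-0.45 -1.64  6.44] gap 42.66103853518451 50.09220778942108
[-0.24134901 -0.10926418  0.0249879 ]
```

The gap is 42.7 mm, so I gripped across the corners: the tool's y axis lies at -22.5°, not +22.5°. I'll open, turn to yaw 23.5 and grip again.

```bash
python3 -m pendant '0 0 0 0 0 0 45; 0 0 0 0 0 0 60; 0 0 0 0 0 0 72; 0 0 0 0 0 0 72; 0 0 0 0 0 4 72; 0 0 0 0 0 8 72; 0 0 0 0 0 8 72; 0 0 0 0 0 8 72; 0 0 0 0 0 8 72; 0 0 0 0 0 6 72; 0 0 0 0 0 2 72; 0 0 0 0 0 0 72; 0 0 0 0 0 0 60; 0 0 0 0 0 0 50; 0 0 0 0 0 0 42; 0 0 0 0 0 0 38; 0 0 0 0 0 0 36; 0 0 0 0 0 0 34; 0 0 0 0 0 0 32; 0 0 0 0 0 0 31' 50; python3 -m pendant '0 0 0 0 0 0 28; 0 0 0 0 0 0 25; 0 0 0 0 0 0 25; 0 0 0 0 0 0 25'; python3 go.py 587 112.6 205 23.5; cat > ang.py <<'E'
from m import *
C=np.array([586.7,112.4])
for n in("top","side"):
    P,p=cloud(n)
    m=((P[...,2]>96)&(P[...,2]<120)&(abs(np.hypot(P[...,0]-C[0],P[...,1]-C[1])-100)<22)).astype(np.uint8)
    k,l,s,c=cv2.connectedComponentsWithStats(m)
    for i in range(1,k):
        if s[i,4]>15:
            e=P[l==i].mean(0); d=e[:2]-C; print(n,s[i,4],e,'r',np.hypot(*d),'ang',np.degrees(np.arctan2(d[1],d[0])))
    cv2.imwrite(f'pics/last_{n}.png',cv2.cvtColor(p,cv2.COLOR_RGB2BGR))
E
python3 ang.py
```

```text
clock: 18.3
tcp_pos: [587.6, 112.3, 205.0]
tool_rot: [3.141, -0.0, 0.409]
contact_force: [-0.2, -2.9, 2.5]
finger_gap: 31.4
grip_force: 33.2
clock: 18.7
tcp_pos: [587.6, 112.3, 205.1]
tool_rot: [3.141, -0.0, 0.409]
contact_force: [0.2, -4.1, 5.4]
finger_gap: 31.3
grip_force: 49.3
clock 18.7 tcp [587.62 112.28 205.09] rpy [179.97  -0.01  23.46] q [-0.32  0.57  0.05  1.98 -0.05  0.58 -1.4 ]
turn(tool) [ 0.03 -0.01 -0.04] shift after turn [-0.44 -0.54  0.09] now axes [-0.44 -0.54  0.09] F [ 0.2  -4.1   5.37] gap 31.3395598805322 49.32354032993317
top 49 [666.6  47.1 109.4] r 103.22484046499966 ang -39.245130932795746
top 35 [595.2 218.1 108.4] r 106.08689844416891 ang 85.3840277439677
top 95 [574.3  13.6 108.8] r 99.53173525238293 ang -97.14103821455146
side 62 [667.5  57.5 107.2] r 97.62067674643679 ang -34.18633786118855
side 64 [495.6  80.4 107.4] r 96.50277866013454 ang -160.66396453286248
side 107 [668.8 168.7 106.5] r 99.54456517596716 ang 34.44152742362265
side 76 [509.5 177.4 107.5] r 100.93832388330242 ang 139.9259361545022
side 84 [599.6 215.9 107.4] r 104.31640226769645 ang 82.88501752109052
```

```bash
python3 -m pendant '0 0 0 0 0 -0.5 25; 0 0 0 0 0 -1 25; 0 0 0 0 0 -1.5 25; 0 0 0 0 0 -2 25; 0 0 0 0 0 -2.5 25; 0 0 0 0 0 -3 25; 0 0 0 0 0 -3 25; 0 0 0 0 0 -3 25; 0 0 0 0 0 -3 25; 0 0 0 0 0 -3 25; 0 0 0 0 0 -3 25; 0 0 0 0 0 -3 25; 0 0 0 0 0 -3 25; 0 0 0 0 0 -3 25; 0 0 0 0 0 -3 25; 0 0 0 0 0 -2.5 25; 0 0 0 0 0 -2 25; 0 0 0 0 0 -1.5 25; 0 0 0 0 0 -1 25; 0 0 0 0 0 -0.5 25'; python3 ang.py; python3 go.py 587.6 112.3 205 68.5
```

```text
clock: 20.8
tcp_pos: [587.8, 112.1, 205.1]
tool_rot: [3.141, 0.0, 1.195]
contact_force: [-0.4, -4.8, 4.9]
finger_gap: 31.3
grip_force: 49.6
top 86 [647.8  33.7 110.4] r 99.61104796107104 ang -52.15272532432864
top 23 [597.  213.9 108.1] r 102.00288737422034 ang 84.1946292334108
top 101 [525.7 190.3 108.9] r 98.9573485226166 ang 128.0854345527257
side 42 [546.3  26.8 105.9] r 94.64095733969609 ang -115.28473484733932
side 61 [649.2  38.7 107.2] r 96.62163693744658 ang -49.67553271171532
side 62 [489.6 103.7 107.2] r 97.46414239757932 ang -174.86477665780296
side 69 [687.  130.4 106.9] r 101.87364513930824 ang 10.172344568853445
side 73 [527.4 195.4 107.6] r 102.01952391399948 ang 125.51910975426495
side 125 [611.6 211.3 105.9] r 101.98107354850465 ang 75.89514000835183
clock 20.9 tcp [587.77 112.16 205.08] rpy [179.96   0.02  68.48] q [-0.16  0.58 -0.18  1.97  0.17  0.6  -0.83]
turn(tool) [ 0.04  0.02 -0.02] shift after turn [ 0.07 -0.21  0.08] now axes [ 0.07 -0.21  0.08] F [ 0.84 -4.44  5.61] gap 31.177315064593078 49.23367738723755
```

The turn follows cleanly and nothing has toppled, so I'll continue.

```bash
python3 -m pendant '0 0 0 0 0 -0.5 25; 0 0 0 0 0 -1 25; 0 0 0 0 0 -1.5 25; 0 0 0 0 0 -2 25; 0 0 0 0 0 -2.5 25; 0 0 0 0 0 -3 25; 0 0 0 0 0 -3 25; 0 0 0 0 0 -3 25; 0 0 0 0 0 -3 25; 0 0 0 0 0 -3 25; 0 0 0 0 0 -3 25; 0 0 0 0 0 -3 25; 0 0 0 0 0 -3 25; 0 0 0 0 0 -3 25; 0 0 0 0 0 -3 25; 0 0 0 0 0 -2.5 25; 0 0 0 0 0 -2 25; 0 0 0 0 0 -1.5 25; 0 0 0 0 0 -1 25; 0 0 0 0 0 -0.5 25'; python3 -m pendant '0 0 0 0 0 -0.5 25; 0 0 0 0 0 -1 25; 0 0 0 0 0 -1.5 25; 0 0 0 0 0 -2 25; 0 0 0 0 0 -2.5 25; 0 0 0 0 0 -3 25; 0 0 0 0 0 -3 25; 0 0 0 0 0 -3 25; 0 0 0 0 0 -3 25; 0 0 0 0 0 -3 25; 0 0 0 0 0 -3 25; 0 0 0 0 0 -3 25; 0 0 0 0 0 -3 25; 0 0 0 0 0 -3 25; 0 0 0 0 0 -3 25; 0 0 0 0 0 -2.5 25; 0 0 0 0 0 -2 25; 0 0 0 0 0 -1.5 25; 0 0 0 0 0 -1 25; 0 0 0 0 0 -0.5 25';  python3 -m pendant '0 0 0 0 0 -0.5 25; 0 0 0 0 0 -1 25; 0 0 0 0 0 -2 25; 0 0 0 0 0 -2.5 25; 0 0 0 0 0 -2.5 25; 0 0 0 0 0 -2 25; 0 0 0 0 0 -1.5 25; 0 0 0 0 0 -1 25; 0 0 0 0 0 -0.5 25; 0 0 0 0 0 0 25'; python3 go.py 587.6 112.3 205 172.5; python3 ang.py; python3 - <<'E'
from h import *
np.set_printoptions(precision=1,suppress=True)
C=np.array([586.7,112.4]); f=lambda r,a,z:[*(C+r*np.array([np.cos(np.radians(a)),np.sin(np.radians(a))])),z]
for n in("top","side"): print(n,[proj(n,f(100,a,54)) for a in(167.5,171.5,175.5)],vision.find_in(n,"elbow_mid")[:2],vision.find_in(n,"front")[:1])
a=cv2.imread('pics/last_top.png')[180:270,240:340];b=cv2.imread('pics/last_side.png')[180:290,250:400]
cv2.imwrite('pics/f.png',np.vstack([cv2.resize(a,(333,300),interpolation=cv2.INTER_CUBIC),cv2.resize(b,(333,244),interpolation=cv2.INTER_CUBIC)]))
E
```

```text
clock: 22.9
tcp_pos: [588.0, 112.2, 205.1]
tool_rot: [3.141, 0.001, 1.981]
contact_force: [2.4, -4.5, 5.5]
finger_gap: 31.4
grip_force: 49.5
clock: 24.9
tcp_pos: [588.2, 112.3, 205.1]
tool_rot: [3.141, 0.001, 2.766]
contact_force: [2.5, -4.0, 3.5]
finger_gap: 31.2
grip_force: 49.5
clock: 25.9
tcp_pos: [588.2, 112.4, 205.1]
tool_rot: [-3.141, 0.001, 3.002]
contact_force: [3.3, -5.0, 3.7]
finger_gap: 31.7
grip_force: 49.2
clock 25.9 tcp [588.16 112.38 205.08] rpy [-179.99    0.06  171.98] q [ 0.17  0.66 -0.68  1.95  0.61  0.74  0.55]
turn(tool) [-0.01  0.06 -0.52] shift after turn [ 0.54 -0.16  0.08] now axes [ 0.54 -0.16  0.08] F [ 3.31 -5.05  3.65] gap 31.684394865296234 49.22167181968689
top 99 [550.7 204.2 108.6] r 98.62689051934441 ang 111.38303813173474
top 162 [490.9 114.6 109.5] r 95.80544332725775 ang 178.68070651973287
side 16 [632.   26.3 106. ] r 97.27075703334881 ang -62.26506026700958
side 60 [526.1  39.  107.3] r 95.20180906871066 ang -129.5537583586461
side 68 [685.9 100.1 107.6] r 99.96126102569919 ang -7.093957319751747
side 103 [492.7 118.7 106.6] r 94.23657903227603 ang 176.13807450615178
side 79 [650.4 195.5 107.5] r 104.69658208850764 ang 52.49801556096333
side 78 [551.6 209.4 107.6] r 103.16637886664319 ang 109.88324741256623
top [array([292. , 228.6]), array([294.7, 229. ]), array([297.4, 229.3])] [{'centre': [296.2, 226.6], 'confidence': 0.51}] [{'centre': [292.0, 254.4], 'confidence': 0.62}]
side [array([338. , 245.1]), array([338.4, 243.6]), array([338.7, 242.1])] [{'centre': [339.2, 236.6], 'confidence': 0.49}, {'centre': [303.6, 252.6], 'confidence': 0.44}] [{'centre': [352.0, 262.5], 'confidence': 0.98}]
```

View pics/f.png

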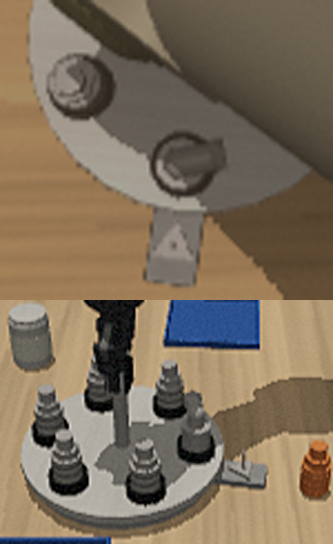

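The cup holding the elbow sits at px (294.6, 228.9); the front direction predicts (294.7, 229.0). All six fittings are standing and the knob is gripped at about 49 N.

```bash
python3 -m pendant '0 0 0 0 0 0 25; 0 0 0 0 0 0 25; 0 0 0 0 0 0 25'; python3 -c "
from bench import job_done
print(job_done())"
```

```text
clock: 26.5
tcp_pos: [588.2, 112.4, 205.1]
tool_rot: [-3.141, 0.001, 3.001]
contact_force: [3.0, -3.9, 4.0]
finger_gap: 32.1
grip_force: 49.2
the job is handed in; nothing more can be done
None
```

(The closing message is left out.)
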